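# Dock the tipped-out otoscope handle

### The job

The otoscope handle was left leaning out of its white charging dock. Stand it upright in the dock's socket, then press it straight down until it is fully home on its contact plate, and leave it standing there. Be gentle, never bearing on handle or dock with more than about 4 kg of force, and leave the timer, boxes and sample cup where they are.

Things in the scene. Friction and masses are not known exactly. Their poses are not given: they have to be found in the camera images.
- handle: Loose otoscope battery handle: round straight bar 160 mm long, 28 mm thick, about 0.25 kg, flat ends; steel foot, black ribbed grip, steel upper end with green ring. Origin: centre of its foot face, z axis along it to the upper end. At the start it leans 50 degrees from vertical on the dock's ramp, foot just caught in the socket mouth. Let go half raised, it falls back on the ramp.
- handle_top (a point): Centre of the handle's flat upper end, 160 mm from its origin: about 150 mm above the worktop at the start, 184 mm when upright on the raised contact plate, 172 mm when home. Moved here up and over in an arc about the front lip (to dock +x) the handle pivots upright, guided by the cheeks, and its foot slips into the socket; a plain level push jams it.
- dock: White charging dock, fixed to the worktop. Origin: on the worktop under the socket's upright axis; z up; -x is the side to which the handle leans. Socket 31 x 31 mm. Back wall: face 15.5 mm to +x, top 110 mm up. Cheeks beside the socket 80 mm high, 47 mm apart over their outsides. Grey base plate 125 x 90 x 8 mm, from 91.5 mm at -x to 33.5 mm at +x.
- socket_home (a point): Point on the socket's axis where the centre of the handle's foot is when fully home, 12 mm above the worktop. Axes as the dock's.
- ramp_end (a point): Middle of the upper edge of the dock's ramp. The ramp is 75 mm long and rises 40 degrees from level towards -x, from the socket's front lip (15.5 mm to -x of the axis, 48 mm up) to this point (73 mm to -x, 96 mm up); the rails beside it reach 107 mm above the worktop. Axes as the dock's.
- contact_plate (a joint): Brass contact plate, 25 mm across, at the bottom of the socket: 0 = raised (its top 24 mm above the worktop), 0.012 m = fully down on its rigid stop. It is stiff: it takes 7 N to move (more than the handle's weight) and stays where it is pushed.
- lab_timer: Loose white bench timer, 68 x 62 x 19 mm, a bystander; origin under its centre.
- ear_drops: Loose upright white and orange carton, 40 x 46 x 105 mm, a bystander; origin under its centre.
- sample_cup_1: Loose clear sample cup with yellow lid, 58 mm across, 63 mm high, a bystander; origin under its centre.
- worm_tabs: Loose green and white carton, 48 x 98 x 66 mm, a bystander; origin under its centre.

How it is judged:
On the way:
1. the handle stands upright in the socket (angle between handle's own z axis and vertical below 0.17 rad and horizontal distance between handle and socket_home below 0.006 m and z of handle in the frame of socket_home below 0.025 m), for 0.2 s.
At the end, for the whole second after the job is handed in: The handle stands at rest in the socket, within 0.12 rad of vertical, its foot within 5 mm of the socket's axis and within 3 mm of fully home, the contact plate pressed down at least 10 of its 12 mm (value of joint contact_plate above 0.01 m and z of handle in the frame of socket_home below 0.003 m and horizontal distance between handle and socket_home below 0.005 m and angle between handle's own z axis and vertical below 0.12 rad and linear speed of handle below 0.02 m/s); the robot touches nothing.
It fails at once if the robot bears on the handle with more than 50 N (contact force between any of the arm, the fingers and handle above 50 N).
It fails at once if the robot bears on the dock with more than 50 N (contact force between any of the arm, the fingers and dock above 50 N).
It fails at once if the timer, a carton or the sample cup is shifted by more than 20 mm (distance of any of lab_timer, ear_drops, sample_cup_1, worm_tabs from where it was at the start of the episode above 0.02 m).
It also fails if it takes over 43 s, if anything falls off the work surface, if the arm or the gripper's body presses on something with over 40 N, if the wrist force passes 120 N, or if a joint passes its speed limit or range.

### The arm

A 6-joint arm with a two-finger parallel gripper is mounted at the origin on a cart in front of the work surface, level with it; the furniture and walls round the work are solid. World frame = base frame: x ahead of the robot, y to its left, z up, the work surface at z = 0. Lengths are in m, angles in rad, forces in N, time in s.
With the tool pointing down it reaches from about 0.275 to 0.75 m from the base axis. Payload 10.2 kg.
Tool frame: the origin (TCP) lies midway between the tips of the shut fingers; the grasp point (between the pads) lies 19 mm behind it (grip_depth is the distance from the TCP to the grasp point, in m); z points along the fingers, y is the line along which they close (so a half turn about z gives the same grasp; the last joint's range is limited). The gripper opens to 88 mm and grips with 3 to 60 N. Pads are 18 mm wide; open, the fingers measure 123 mm over their backs; the gripper's body (75 mm by 187 mm) begins 45 mm behind the grasp point.
Start: joints at [1.001, 0.313, 1.498, -0, 1.331, -0.223], TCP at [0.178, 0.494, 0.239] pointing down, gripper open.
Joint ranges: [-2.94, 2.94], [-0.97, 2.17], [0.19, 2.56], [-1.23, 4.37], [0.02, 3.11], [-2.88, 2.88]. Speed limits (rad/s): [2.39, 2.39, 3.01, 3.14, 3.14, 3.14].

### API

Orientations are given as a 3x3 rotation matrix whose columns are the frame's x, y, z axes.
In Python, from rig import * gives the robot as it stands. The module is installed in compiled form; this text tells all that it offers.
- The arm moves only by the shell command python3 -m handwheel 'ROWS' [FORCE]. ROWS is JSON, a list of rows, each an object with "delta_pos": the shift along the tool's x, y, z as a fraction of full scale, a list of three; "rotation": the turn, a rotation vector about the tool's x, y, z as a fraction of full scale, a list of three; "gripper": the opening, from -1 (shut) to 1 (fully open). In form: [{"delta_pos": [dx, dy, dz], "rotation": [rx, ry, rz], "gripper": gripper}, ...]. A call has 1 to 10 rows; each row is the pose to reach, as a shift and turn from the pose commanded when the call began, along the tool's axes at that moment; what a row does not reach only later rows make up. Full scale, the value 1, is 0.2 m for a shift and 120 degrees for a turn. A row lasts 1/12 s, in which the tool goes at most 41.7 mm and 7.16 degrees, less where a joint would pass 70% of its speed; a pose out of reach is approached as far as the arm can. A call with a number of a shift or a turn outside -1 to 1 is refused whole. A call with a gripper value outside its range is refused whole. The fingers move at their own pace and stop on an object; FORCE is the grip in N (left out, the last holds). Time passes only in rows, so rows that repeat a pose let the fingers close. It gives the time, the measured TCP pose, the force, the opening and the grip force at its end, in the units of the state.
- sense(): the state, without advancing time (a new reading comes with each control period).
- capture(name): name is "side" or "top"; returns a dict with "image" (384x512x3 uint8, blue, green, red), "depth" (384x512 float32, m along the optical axis (not along the pixel's ray), 0 where there is no reading), "K" (3x3 intrinsics, pixels), "k1" (the pictures are not rectified: a ray, as slopes to the right and down, at radius r is drawn at 1 + k1 r^2 times it, then the intrinsics apply), "R" (3x3) and "t" (3): a world point X has camera coordinates R X + t. Camera axes: x right, y down, z forward; pixel columns grow to the right and rows downward; lengths in m; the calibration is good to about 2 mm. A picture is of the moment at which its call begins.
- job_done(): hands the job in; it is judged then, once.
The state is a dict: "t": time; "joints": joint angles; "qvel": joint speeds; "tau": joint torques, N m; "eef_pos": TCP position; "eef_rot": TCP orientation; "contact_force": force on the tool from outside, world axes, zero at the start; "wrist_torque": the same for the moment, N m; "opening": finger opening in m; "grasp_force": force on a finger pad.
Only numpy, scipy, OpenCV 4.12 (cv2) and the standard library are available. Lean on these libraries where they do the work, as an engineer would, in place of code of your own. Each camera call takes 0.05 s, during which the arm holds its last target. There are 200 camera calls.

## Working session

There is one attempt and no reset: what is moved stays moved. The work goes in short steps, Python scripts to look and compute and a shell command to move; the robot and the scene stay as the last step left them, time stands still between calls to the robot, and variables do not carry over. Pictures are saved under pics/ and viewed, at most 10 in all, crops included, and the job is handed in when it is done.

```bash
mkdir -p pics
cat > h.py <<'E'
from rig import *
import numpy as np, cv2
def save(n,f):
    c=capture(n); cv2.imwrite('pics/%s.png'%f,c['image']); np.savez('pics/%s.npz'%f,**c); return c
def w(c,u,v,z=None,r=1):
    d=c['depth'][v-r:v+r+1,u-r:u+r+1]; d=np.median(d[d>0]) if (d>0).any() else 0
    K=c['K'];p=cv2.undistortPoints(np.array([[[u,v]]],float),K,np.array([float(c['k1']),0,0,0]))[0,0]
    ray=np.array([p[0],p[1],1.]);R,t=c['R'],c['t']
    if z is not None:
        o=-R.T@t;q=R.T@ray;return o+q*(z-o[2])/q[2]
    return R.T@(ray*d-t)
E
python3 - <<'E'
from h import *
for n in('side','top'):
    c=save(n,n+'0');print(n,c['K'],c['k1'],-c['R'].T@c['t'],c['R'])
s=sense();print(s)
E
```

```text
side [[455.15497064   0.         259.35913375]
 [  0.         455.15497064 194.57353779]
 [  0.           0.           1.        ]] -0.13342055465088118 [0.30470997 1.29733945 0.79604077] [[-0.97600042 -0.21767653  0.00633255]
 [-0.10897983  0.46304578 -0.879609  ]
 [ 0.18853797 -0.85918888 -0.47565523]]
top [[433.18120625   0.         253.77616924]
 [  0.         433.18120625 190.29854764]
 [  0.           0.           1.        ]] -0.055912561288206174 [0.43858762 0.09790773 1.1713097 ] [[ 2.45786555e-03 -9.99996710e-01  7.34341956e-04]
 [-9.94483824e-01 -2.52131874e-03 -1.04859746e-01]
 [ 1.04861253e-01 -4.72560039e-04 -9.94486749e-01]]
{'t': 0.1, 'joints': array([ 1.00063098e+00,  3.13405488e-01,  1.49834164e+00, -4.07322120e-05,
        1.33101265e+00, -2.23389877e-01]), 'qvel': array([ 0.00019859, -0.0028975 , -0.00031833, -0.00052932, -0.0015309 ,
        0.00053009]), 'tau': array([ 2.23888033e-03, -4.02813685e+01, -2.52648836e+01,  6.95386855e-02,
        3.42393445e-02, -4.93484345e-05]), 'eef_pos': array([0.17832485, 0.49355379, 0.23821978]), 'eef_rot': array([[-9.40476743e-01,  3.39857529e-01, -5.96673210e-04],
       [ 3.39857982e-01,  9.40476233e-01, -1.00385739e-03],
       [ 2.19988481e-04, -1.14688868e-03, -9.99999318e-01]]), 'contact_force': array([ 0.01085764, -0.21626351,  0.43556024]), 'wrist_torque': array([ 0.03018115, -0.00081309,  0.00667829]), 'grasp_force': 0.0, 'opening': 0.08782232980015088}
```

View pics/top0.png

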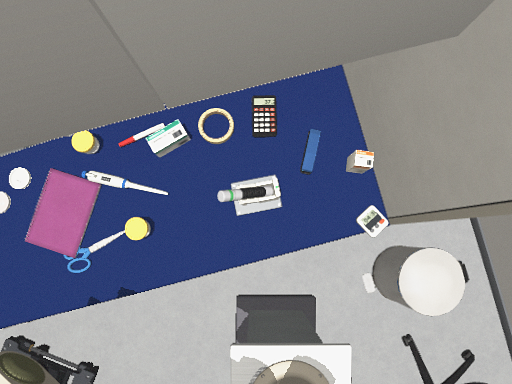

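View pics/side0.png

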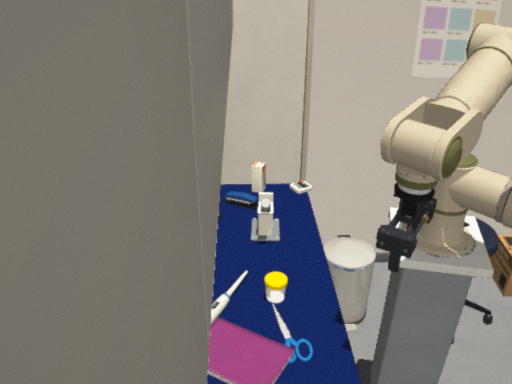

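Run:
```python
import cv2,numpy as np
a=cv2.imread('pics/top0.png')[165:225,205:295];b=cv2.imread('pics/side0.png')[185:245,225:315]
cv2.imwrite('pics/crop.png',np.vstack([cv2.resize(x,(450,300),interpolation=cv2.INTER_CUBIC) for x in(a,b)]))
from h import *
c=dict(np.load('pics/top0.npz'))
# height map in the crop
rows=[]
for v in range(172,218,3): print(v,' '.join('%4d'%(1000*w(c,u,v,r=0)[2]) for u in range(212,290,4)))
```

```text
172    0    1    3   -2    2    1    2    0    2    0    0   -2    0    1   -2    1    1   -1    0    0
175   -2    0   -1    0    3   -1    1   -2   -5    0    0    2   -1    0   -2    3    0   -4    0    0
178   -1   -2   -4    1    0    0    1    1    0    1    0    3    8    8    5   11  106    0 1171    0
181   -3    0   -2   -1   -4   -2    0    1    6    8    8    9    9    4   81   99  110    1   -1   -3
184   -2    4    0   -1   -1    8   10    8    5   92   79   82   82   79   68   83  108    0   -1    0
187    0   -1    0    2    0    4   93  106   95   88   73   76   80   65   63   55  108   -4   -3   -1
190    0    4    0  144  141  132  129  121  115  112  100   91   81   75   71   57  109   -4    1    0
193   -2    1  151  155  148  141  134  131  119  112  102   92   86   75   69   57  105    0    0   -2
196    2   -2  144  161  150  143  132  124  117  106   98   87   79   62   78   79  111   -2    0    0
199    1    1  146  156  145  137  129  116   84   76   87   78   76   75   79   54   30    0    4   -1
202   -2   -1    3    0   -1   -1    9   97  107   95   87   59   33    6    8    8    9    7   -1   -1
205    1    0    0   -1    0   -1    5    5   18    5    5    6    8    3    2   10    9    7   -2    0
208   -2   -2    0   -2    0   -1    9    8    8    7    7    5    6    5    4    4   -1   -3   -2   -2
211    3    0   -3   -2    0    0    8   10    9    6    5    8   -1    2   -1    0   -1   -2    5    1
214   -1    2   -2   -3    0    0    6    5    5    0    2    0   -3   -3    3    3    0   -1   -1   -2
217    1   -4   -1    0    0   -1   -4    0    1    2   -2   -1   -3    1    1   -2    4    0   -2    3
```

View pics/crop.png

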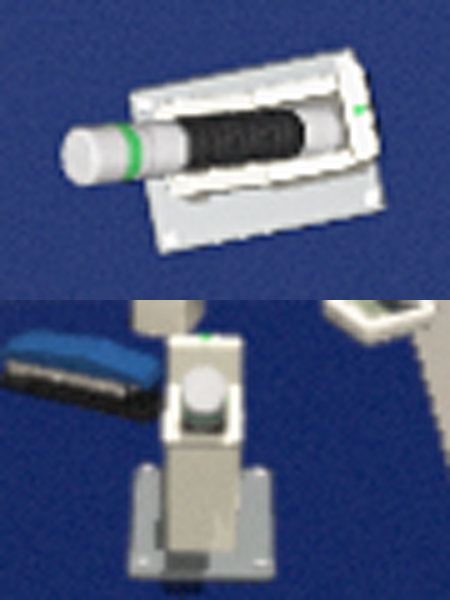

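Run:
```python
from h import *
c=dict(np.load('pics/top0.npz'))
def wf(u,v,z):
    K=c['K'];p=cv2.undistortPoints(np.array([[[u,v]]],float),K,np.array([float(c['k1']),0,0,0]))[0,0]
    R,t=c['R'],c['t'];o=-R.T@t;q=R.T@np.array([p[0],p[1],1]);return (o+q*(z-o[2])/q[2])[:2]
g=lambda a,b,z:wf(205+a/5-.4,165+b/5-.4,z)
TL,BL,BR=g(131,90,.008),g(163,253,.008),g(385,208,.008)
print(TL,BL,BR,np.linalg.norm(TL-BL),np.linalg.norm(BR-BL))
d=BR-BL;print('yaw',np.degrees(np.arctan2(d[1],d[0])),np.degrees(np.arctan2(*(TL-BL)[::-1]))-90)
W1,W2=g(350,48,.11),g(383,155,.11);print('wall',W1,W2,np.linalg.norm(W1-W2),(np.degrees(np.arctan2(*(W1-W2)[::-1]))))
# handle cloud: z>107 & left of wall
P=np.array([w(c,u,v,r=0) for u in range(214,262) for v in range(180,206)])
Q=P[(P[:,2]>.112)&(P[:,2]<.3)];m=Q.mean(0);U=np.linalg.svd(Q-m)[2][0];print(len(Q),m,U,'tilt',np.degrees(np.arccos(abs(U[2]))),np.degrees(np.arctan2(-U[1],-U[0])))
# dock fit: yaw, plate edges
def fit(h): pass
from scipy.optimize import least_squares
# fit of cylinder
def res(p,Q=Q):
    a=np.array([p[2],p[3],1.]);a/=np.linalg.norm(a);o=np.array([p[0],p[1],.12]);return np.linalg.norm(np.cross(Q-o,a),axis=1)-.014
r=least_squares(res,[m[0],m[1],-U[0]/-U[2],U[1]/U[2]],loss='soft_l1',f_scale=.002);p=r.x;a=np.array([p[2],p[3],1]);a/=np.linalg.norm(a)
print('cyl',p,a,'tilt',np.degrees(np.arccos(a[2])),'az',np.degrees(np.arctan2(a[1],a[0])),np.abs(r.fun).mean())
o=np.array([p[0],p[1],.12]); s=(Q-o)@a;print('top s',np.percentile(s,[90,97,99,100]), o+a*np.percentile(s,97))
for n in('lab_timer',(372,220)),('drops',(362,160)):print(n,w(c,*n[1]))
```

```text
[0.58203875 0.15957584] [0.49391237 0.1416926 ] [0.51841309 0.02237749] 0.08992257779630765 0.12180467917962026
yaw -78.3959250825182 -78.52889053346114
wall [0.59067251 0.04598567] [0.53754612 0.02987774] 0.05551467607755413 16.86731494405069
318 [0.53661206 0.15068895 0.13819016] [-0.15137211  0.81868319  0.5539353 ] tilt 56.36258787091619 -79.52448523650509
cyl [ 0.53903262  0.14384936 -0.24135575  1.12891081] [-0.15802614  0.73914716  0.65474363] tilt 49.099786836125844 az 102.06788576502203 0.001690002034853332
top s [0.04532576 0.04599726 0.04690178 0.04776255] [0.53176385 0.17784811 0.15011641]
('lab_timer', (372, 220)) [ 0.48130439 -0.21898472  0.01635463]
('drops', (362, 160)) [ 0.62808033 -0.17349975  0.10446971]
```

```bash
cat >> h.py <<'E'
from scipy.spatial.transform import Rotation as Ro
D=np.array([.556,.0625]);dx=np.array([.2028,-.9792])
RT=np.array([[-dx[0],.9792,0],[-dx[1],.2028,0],[0,0,-1]])
def state():
    s=sense();R=s['eef_rot'];q=s['eef_pos'];e=q[:2]-D
    print('t%.2f dock x,y,z grasp mm'%s['t'],np.round(1e3*np.array([e@dx,e@[.9792,.2028],q[2]+.019]),1),'F(dock xyz)',np.round([s['contact_force'][:2]@dx,s['contact_force'][:2]@[.9792,.2028],s['contact_force'][2]],1),'open',round(s['opening']*1e3,1),'gf',round(s['grasp_force'],1))
    return s
def to(x,y,z): # grasp point in dock mm
    s=state();q=np.r_[D+dx*x/1e3+np.array([.9792,.2028])*y/1e3,z/1e3-.019]
    R=s['eef_rot'];print('delta',np.round(R.T@(q-s['eef_pos'])/.2,3),'rot',np.round(Ro.from_matrix(R.T@RT).as_rotvec()/np.radians(120),3))
E
python3 -m handwheel '[{"delta_pos":[-1,-0.43,0],"rotation":[0,0,0.487],"gripper":1},{"delta_pos":[-1,-0.43,0],"rotation":[0,0,0.487],"gripper":1},{"delta_pos":[-1,-0.43,0],"rotation":[0,0,0.487],"gripper":1},{"delta_pos":[-1,-0.43,0],"rotation":[0,0,0.487],"gripper":1},{"delta_pos":[-1,-0.43,0],"rotation":[0,0,0.487],"gripper":1},{"delta_pos":[-1,-0.43,0],"rotation":[0,0,0.487],"gripper":1},{"delta_pos":[-1,-0.43,0],"rotation":[0,0,0.487],"gripper":1},{"delta_pos":[-1,-0.43,0],"rotation":[0,0,0.487],"gripper":1},{"delta_pos":[-1,-0.43,0],"rotation":[0,0,0.487],"gripper":1},{"delta_pos":[-1,-0.43,0],"rotation":[0,0,0.487],"gripper":1}]' 12
python3 -c "
from h import *
to(-95,0,245)"
```

```text
t: 0.93
eef_pos: [0.3372, 0.3448, 0.2385]
eef_rot: [[-0.205, 0.979, -0.0], [0.979, 0.205, -0.0], [-0.0, -0.0, -1.0]]
contact_force: [-0.2, 0.7, 0.2]
opening: 0.088
grasp_force: 0.0
t0.93 dock x,y,z grasp mm [-320.8 -157.   257.5] F(dock xyz) [-0.7 -0.1  0.2] open 88.0 gf 0.0
delta [-1.131  0.783  0.062] rot [-0.     0.     0.001]
```

```bash
python3 -m handwheel '[{"delta_pos":[-1,0.78,0],"rotation":[0,0,0],"gripper":1},{"delta_pos":[-1,0.78,0],"rotation":[0,0,0],"gripper":1},{"delta_pos":[-1,0.78,0],"rotation":[0,0,0],"gripper":1},{"delta_pos":[-1,0.78,0],"rotation":[0,0,0],"gripper":1},{"delta_pos":[-1,0.78,0],"rotation":[0,0,0],"gripper":1},{"delta_pos":[-1,0.78,0],"rotation":[0,0,0],"gripper":1},{"delta_pos":[-1,0.78,0],"rotation":[0,0,0],"gripper":1},{"delta_pos":[-1,0.78,0],"rotation":[0,0,0],"gripper":1}]' 12 >/dev/null
python3 -c "
from h import *
to(-95,0,131)"
```

```text
t1.60 dock x,y,z grasp mm [-1.194e+02 -2.000e-01  2.569e+02] F(dock xyz) [-0.7 -0.5  0.9] open 88.2 gf 0.0
delta [-0.122  0.002  0.63 ] rot [-0.001 -0.     0.   ]
```

```bash
python3 -m handwheel '[{"delta_pos":[-0.12,0,0.1],"rotation":[0,0,0],"gripper":1},{"delta_pos":[-0.12,0,0.2],"rotation":[0,0,0],"gripper":1},{"delta_pos":[-0.12,0,0.3],"rotation":[0,0,0],"gripper":1},{"delta_pos":[-0.12,0,0.4],"rotation":[0,0,0],"gripper":1},{"delta_pos":[-0.12,0,0.5],"rotation":[0,0,0],"gripper":1},{"delta_pos":[-0.12,0,0.56],"rotation":[0,0,0],"gripper":1},{"delta_pos":[-0.12,0,0.6],"rotation":[0,0,0],"gripper":1},{"delta_pos":[-0.12,0,0.63],"rotation":[0,0,0],"gripper":1},{"delta_pos":[-0.12,0,0.63],"rotation":[0,0,0],"gripper":1}]' 10 >/dev/null
python3 - <<'E'
from h import *
to(-95,0,131)
c=save('side','s1');cv2.imwrite('pics/s1c.png',cv2.resize(c['image'][160:250,200:320],(800,600),interpolation=cv2.INTER_CUBIC))
E
```

```text
t2.35 dock x,y,z grasp mm [-97.6  -1.5 131.1] F(dock xyz) [ 0.7 -0.6 -0.5] open 87.9 gf 0.0
delta [-0.013  0.007  0.001] rot [-0.001 -0.     0.001]
```

View pics/s1c.png

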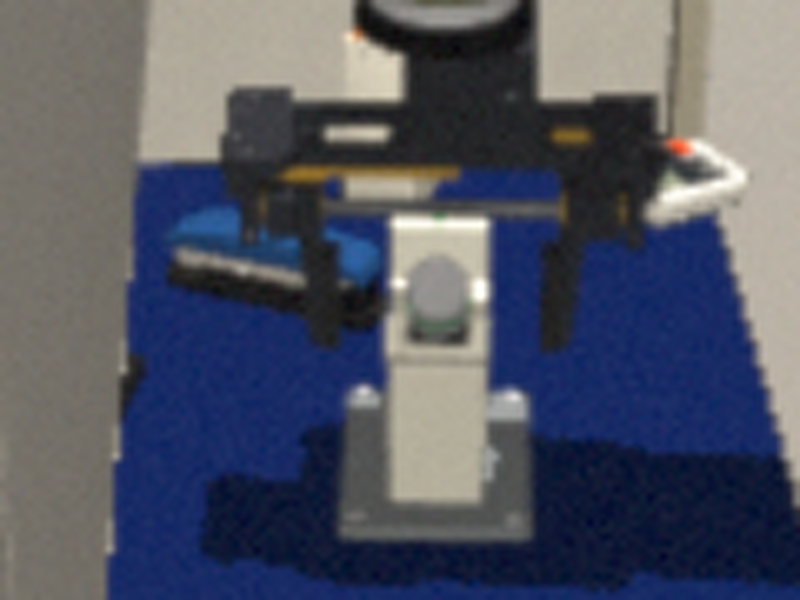

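The fingers (crop columns 322 and 560) straddle the handle's end face (438, 290), centred to about 1 mm. Closing lightly.

```bash
python3 -m handwheel '[{"delta_pos":[0,0,0],"rotation":[0,0,0],"gripper":-1},{"delta_pos":[0,0,0],"rotation":[0,0,0],"gripper":-1},{"delta_pos":[0,0,0],"rotation":[0,0,0],"gripper":-1},{"delta_pos":[0,0,0],"rotation":[0,0,0],"gripper":-1},{"delta_pos":[0,0,0],"rotation":[0,0,0],"gripper":-1},{"delta_pos":[0,0,0],"rotation":[0,0,0],"gripper":-1},{"delta_pos":[0,0,0],"rotation":[0,0,0],"gripper":-1},{"delta_pos":[0,0,0],"rotation":[0,0,0],"gripper":-1},{"delta_pos":[0,0,0],"rotation":[0,0,0],"gripper":-1},{"delta_pos":[0,0,0],"rotation":[0,0,0],"gripper":-1}]' 10
python3 - <<'E'
from h import *
s=state(); q=s['eef_pos']-0; e=q[:2]-D; gx,gz=1e3*(e@dx),1e3*q[2]+19
# s along handle from top estimate
print('off axis',)
th=np.radians(50);a=np.array([-np.sin(th),np.cos(th)])
foot=np.array([4.8,47.]);v=np.array([gx,gz])-foot;print('s',v@a,'perp',v@[a[1],-a[0]])
sg=v@a
for t,L in((50,11),(45,11),(40,11),(35,11),(30,11),(25,11),(20,11),(15,11),(10,12),(5,14),(0,18)):
    r=np.radians(t);n=np.array([np.cos(r),np.sin(r)]);A=np.array([-n[1],n[0]])
    sl=31-28*np.cos(r)-L*np.sin(r)
    f=np.array([-15.5,48])-L*A+14*n+np.array([sl/2,0]); G=f+sg*A; print(t,L,np.round(f,1),np.round(G,1),'slack',round(sl,1),'frac x,z',np.round([-(G[0]-gx)/200,-(G[1]-gz)/200],3))
E
```

```text
t: 3.23
eef_pos: [0.5355, 0.1571, 0.1127]
eef_rot: [[-0.203, 0.979, -0.0], [0.979, 0.203, -0.0], [-0.0, -0.0, -1.0]]
contact_force: [0.4, -0.0, -0.4]
opening: 0.0273
grasp_force: 10.0
t3.23 dock x,y,z grasp mm [-96.8  -0.9 131.7] F(dock xyz) [ 0.1  0.4 -0.4] open 27.3 gf 10.0
off axis
s 132.30335232264108 perp -0.422888320295576
50 11 [ 4.2 51.7] [-97.1 136.7] slack 4.6 frac x,z [ 0.002 -0.025]
45 11 [ 3.9 50.1] [-89.7 143.7] slack 3.4 frac x,z [-0.036 -0.06 ]
40 11 [ 3.5 48.6] [-81.5 149.9] slack 2.5 frac x,z [-0.077 -0.091]
35 11 [ 3.2 47. ] [-72.7 155.4] slack 1.8 frac x,z [-0.12  -0.118]
30 11 [ 2.8 45.5] [-63.4 160.1] slack 1.3 frac x,z [-0.167 -0.142]
25 11 [ 2.3 43.9] [-53.6 163.9] slack 1.0 frac x,z [-0.216 -0.161]
20 11 [ 1.9 42.5] [-43.4 166.8] slack 0.9 frac x,z [-0.267 -0.175]
15 11 [ 1.4 41. ] [-32.8 168.8] slack 1.1 frac x,z [-0.32  -0.185]
10 12 [ 1.  38.6] [-21.9 168.9] slack 1.3 frac x,z [-0.374 -0.186]
5 14 [ 0.6 35.3] [-10.9 167.1] slack 1.9 frac x,z [-0.43  -0.177]
0 18 [ 0. 30.] [  0.  162.3] slack 3.0 frac x,z [-0.484 -0.153]
```

```bash
python3 -m handwheel '[{"delta_pos":[0.002,0,-0.015],"rotation":[0,0,0],"gripper":-1},{"delta_pos":[0.002,0,-0.03],"rotation":[0,0,0],"gripper":-1},{"delta_pos":[-0.017,0,-0.05],"rotation":[0,0,0],"gripper":-1},{"delta_pos":[-0.036,0,-0.068],"rotation":[0,0,0],"gripper":-1},{"delta_pos":[-0.056,0,-0.084],"rotation":[0,0,0],"gripper":-1},{"delta_pos":[-0.077,0,-0.1],"rotation":[0,0,0],"gripper":-1},{"delta_pos":[-0.098,0,-0.114],"rotation":[0,0,0],"gripper":-1},{"delta_pos":[-0.12,0,-0.126],"rotation":[0,0,0],"gripper":-1},{"delta_pos":[-0.12,0,-0.126],"rotation":[0,0,0],"gripper":-1}]' 10
python3 - <<'E'
from h import *
state()
c=save('side','s2');d=save('top','t2');cv2.imwrite('pics/s2c.png',np.vstack([cv2.resize(x,(400,300),interpolation=cv2.INTER_CUBIC) for x in (c['image'][170:245,215:315],d['image'][165:225,210:290])]))
E
```

```text
t: 3.98
eef_pos: [0.5407, 0.1328, 0.1385]
eef_rot: [[-0.202, 0.979, 0.001], [0.979, 0.202, -0.0], [-0.0, 0.001, -1.0]]
contact_force: [0.7, -0.5, -1.8]
opening: 0.0274
grasp_force: 10.0
t3.98 dock x,y,z grasp mm [-71.9  -0.7 157.5] F(dock xyz) [ 0.6  0.6 -1.8] open 27.4 gf 10.0
```

View pics/s2c.png

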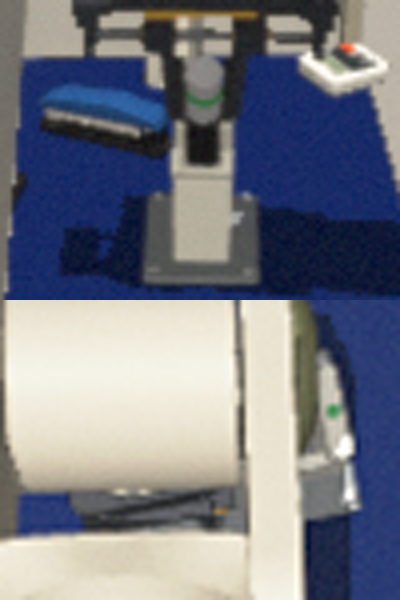

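The upper end (side view 205, 75) now shows more of its length: the handle is pivoting between the pads, with only its weight on the wrist. I'll continue the arc.

```bash
python3 -m handwheel '[{"delta_pos":[-0.023,0,-0.013],"rotation":[0,0,0],"gripper":-1},{"delta_pos":[-0.047,0,-0.025],"rotation":[0,0,0],"gripper":-1},{"delta_pos":[-0.072,0,-0.035],"rotation":[0,0,0],"gripper":-1},{"delta_pos":[-0.096,0,-0.044],"rotation":[0,0,0],"gripper":-1},{"delta_pos":[-0.121,0,-0.052],"rotation":[0,0,0],"gripper":-1},{"delta_pos":[-0.147,0,-0.058],"rotation":[0,0,0],"gripper":-1},{"delta_pos":[-0.173,0,-0.063],"rotation":[0,0,0],"gripper":-1},{"delta_pos":[-0.2,0,-0.067],"rotation":[0,0,0],"gripper":-1},{"delta_pos":[-0.2,0,-0.067],"rotation":[0,0,0],"gripper":-1}]' 10
python3 - <<'E'
from h import *
to(-11,0,167)
c=save('side','s3');cv2.imwrite('pics/s3c.png',cv2.resize(c['image'][170:245,215:315],(800,600),interpolation=cv2.INTER_CUBIC))
E
```

```text
t: 4.83
eef_pos: [0.5487, 0.0934, 0.1514]
eef_rot: [[-0.202, 0.979, 0.0], [0.979, 0.202, -0.0], [-0.0, -0.0, -1.0]]
contact_force: [-0.4, -0.1, -2.0]
opening: 0.0276
grasp_force: 10.0
t4.83 dock x,y,z grasp mm [-31.8  -0.9 170.4] F(dock xyz) [ 0.  -0.5 -2. ] open 27.6 gf 10.0
delta [-0.104  0.005  0.017] rot [-0.     0.    -0.001]
```

View pics/s3c.png

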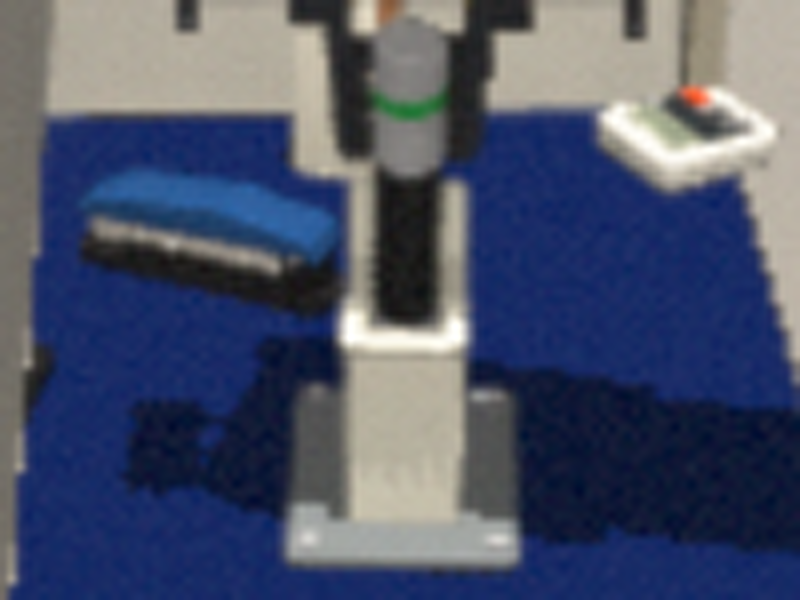

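The handle (green ring at 410, 105; grip down to 400, 320 between the rails) stands within about 15° of upright and in line with the dock. Next I'll bring it over and lower it.

```bash
python3 -m handwheel '[{"delta_pos":[-0.025,0,-0.001],"rotation":[0,0,0],"gripper":-1},{"delta_pos":[-0.05,0,0],"rotation":[0,0,0],"gripper":-1},{"delta_pos":[-0.077,0.002,0.006],"rotation":[0,0,0],"gripper":-1},{"delta_pos":[-0.104,0.004,0.012],"rotation":[0,0,0],"gripper":-1},{"delta_pos":[-0.13,0.004,0.02],"rotation":[0,0,0],"gripper":-1},{"delta_pos":[-0.15,0.004,0.03],"rotation":[0,0,0],"gripper":-1},{"delta_pos":[-0.155,0.004,0.04],"rotation":[0,0,0],"gripper":-1},{"delta_pos":[-0.157,0.004,0.05],"rotation":[0,0,0],"gripper":-1},{"delta_pos":[-0.157,0.004,0.05],"rotation":[0,0,0],"gripper":-1}]' 10
python3 - <<'E'
from h import *
to(0,0,157)
c=save('side','s4');cv2.imwrite('pics/s4c.png',cv2.resize(c['image'][170:245,215:315],(800,600),interpolation=cv2.INTER_CUBIC))
E
```

```text
t: 5.63
eef_pos: [0.5559, 0.0645, 0.1422]
eef_rot: [[-0.203, 0.979, 0.001], [0.979, 0.203, 0.001], [0.001, 0.002, -1.0]]
contact_force: [-1.0, 6.2, 5.2]
opening: 0.0279
grasp_force: 10.0
t5.63 dock x,y,z grasp mm [ -2.    0.3 161.2] F(dock xyz) [-6.2  0.3  5.2] open 27.9 gf 10.0
delta [-0.01  -0.002  0.021] rot [ 0.001 -0.     0.   ]
```

View pics/s4c.png

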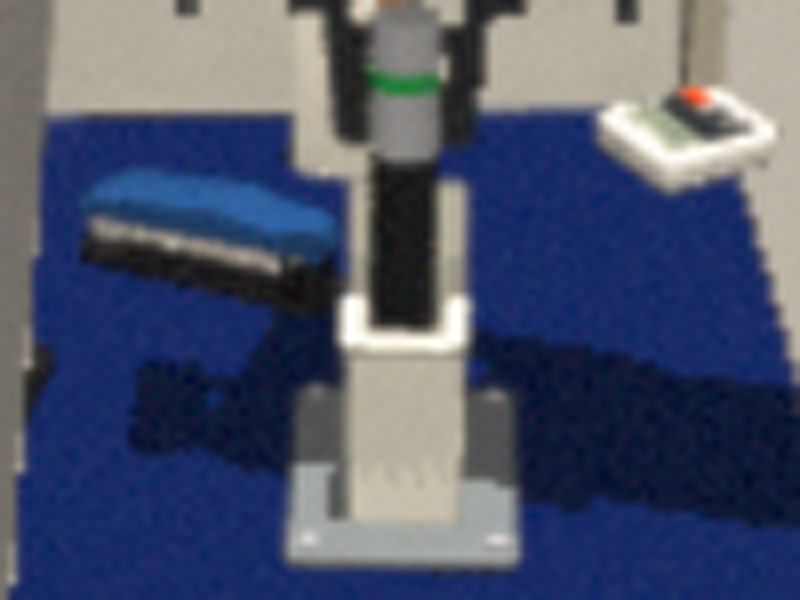

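Upright in line with the dock (ring at 405, 82), but it's bearing lightly on the back wall. I'll ease off 2 mm and lower.

```bash
python3 -m handwheel '[{"delta_pos":[0.006,0,0],"rotation":[0,0,0],"gripper":-1},{"delta_pos":[0.01,0,0],"rotation":[0,0,0],"gripper":-1},{"delta_pos":[0.01,0,0.01],"rotation":[0,0,0],"gripper":-1},{"delta_pos":[0.01,0,0.02],"rotation":[0,0,0],"gripper":-1},{"delta_pos":[0.01,0,0.02],"rotation":[0,0,0],"gripper":-1}]' 10
python3 - <<'E'
from h import *
state()
E
```

```text
t: 6.1
eef_pos: [0.555, 0.0655, 0.1366]
eef_rot: [[-0.202, 0.979, -0.001], [0.979, 0.202, -0.0], [-0.0, -0.001, -1.0]]
contact_force: [0.4, -1.3, -2.7]
opening: 0.0275
grasp_force: 10.0
t6.10 dock x,y,z grasp mm [ -3.1  -0.4 155.6] F(dock xyz) [ 1.4  0.1 -2.7] open 27.5 gf 10.0
```

```bash
python3 -m handwheel '[{"delta_pos":[0,0,0],"rotation":[0,0,0],"gripper":-1},{"delta_pos":[0,0,0],"rotation":[0,0,0],"gripper":-1},{"delta_pos":[0,0,0.01],"rotation":[0,0,0],"gripper":-1},{"delta_pos":[0,0,0.02],"rotation":[0,0,0],"gripper":-1},{"delta_pos":[0,0,0.03],"rotation":[0,0,0],"gripper":-1},{"delta_pos":[0,0,0.03],"rotation":[0,0,0],"gripper":-1}]' 18
python3 - <<'E'
from h import *
state()
E
```

```text
t: 6.6
eef_pos: [0.5554, 0.0658, 0.1317]
eef_rot: [[-0.203, 0.979, 0.001], [0.979, 0.203, -0.0], [-0.0, 0.001, -1.0]]
contact_force: [-0.6, -0.7, 1.9]
opening: 0.0277
grasp_force: 18.0
t6.60 dock x,y,z grasp mm [-3.300e+00  1.000e-01  1.507e+02] F(dock xyz) [ 0.6 -0.8  1.9] open 27.7 gf 18.0
```

```bash
python3 -m handwheel '[{"delta_pos":[0,0,0.01],"rotation":[0,0,0],"gripper":-1},{"delta_pos":[0,0,0.02],"rotation":[0,0,0],"gripper":-1},{"delta_pos":[0,0,0.03],"rotation":[0,0,0],"gripper":-1},{"delta_pos":[0,0,0.035],"rotation":[0,0,0],"gripper":-1},{"delta_pos":[0,0,0.035],"rotation":[0,0,0],"gripper":-1}]' 18
python3 - <<'E'
from h import *
state()
E
```

```text
t: 7.02
eef_pos: [0.5555, 0.066, 0.1249]
eef_rot: [[-0.203, 0.979, 0.001], [0.979, 0.203, 0.0], [-0.0, 0.001, -1.0]]
contact_force: [-1.4, 0.2, 5.0]
opening: 0.0275
grasp_force: 18.0
t7.02 dock x,y,z grasp mm [ -3.5   0.2 143.9] F(dock xyz) [-0.4 -1.3  5. ] open 27.5 gf 18.0
```

```bash
python3 -m handwheel '[{"delta_pos":[0,0,0.005],"rotation":[0,0,0],"gripper":-1},{"delta_pos":[0,0,0.01],"rotation":[0,0,0],"gripper":-1},{"delta_pos":[0,0,0.01],"rotation":[0,0,0],"gripper":-1}]' 18
python3 -m handwheel '[{"delta_pos":[0,0,0.005],"rotation":[0,0,0],"gripper":-1},{"delta_pos":[0,0,0.008],"rotation":[0,0,0],"gripper":-1},{"delta_pos":[0,0,0.008],"rotation":[0,0,0],"gripper":-1}]' 18
```

```text
t: 7.27
eef_pos: [0.5555, 0.066, 0.123]
eef_rot: [[-0.203, 0.979, 0.001], [0.979, 0.203, 0.0], [-0.0, 0.001, -1.0]]
contact_force: [-1.0, 0.7, 5.9]
opening: 0.0277
grasp_force: 18.0
t: 7.52
eef_pos: [0.5558, 0.0661, 0.1226]
eef_rot: [[-0.203, 0.979, 0.002], [0.979, 0.203, 0.0], [-0.0, 0.002, -1.0]]
contact_force: [-3.2, -0.3, 14.6]
opening: 0.0275
grasp_force: 18.0
```

Force rises sharply at the expected height, so the handle has reached the stop. Unload, release and retreat.

```bash
python3 -m handwheel '[{"delta_pos":[0,0,-0.006],"rotation":[0,0,0],"gripper":-1},{"delta_pos":[0,0,-0.006],"rotation":[0,0,0],"gripper":0},{"delta_pos":[0,0,-0.006],"rotation":[0,0,0],"gripper":0},{"delta_pos":[0,0,-0.006],"rotation":[0,0,0],"gripper":0},{"delta_pos":[0,0,-0.006],"rotation":[0,0,0],"gripper":0},{"delta_pos":[0,0,-0.006],"rotation":[0,0,0],"gripper":0},{"delta_pos":[0,0,-0.1],"rotation":[0,0,0],"gripper":0},{"delta_pos":[0,0,-0.2],"rotation":[0,0,0],"gripper":0},{"delta_pos":[0,0,-0.4],"rotation":[0,0,0],"gripper":0},{"delta_pos":[0,0,-0.6],"rotation":[0,0,0],"gripper":0}]' 10
python3 -m handwheel '[{"delta_pos":[0.6,0,0],"rotation":[0,0,0],"gripper":0},{"delta_pos":[1,0,0],"rotation":[0,0,0],"gripper":0},{"delta_pos":[1,0,0],"rotation":[0,0,0],"gripper":0},{"delta_pos":[1,0,0],"rotation":[0,0,0],"gripper":0},{"delta_pos":[1,0,0],"rotation":[0,0,0],"gripper":0},{"delta_pos":[1,0,0],"rotation":[0,0,0],"gripper":0},{"delta_pos":[1,0,0],"rotation":[0,0,0],"gripper":0},{"delta_pos":[1,0,0],"rotation":[0,0,0],"gripper":0}]'
python3 - <<'E'
from h import *
c=save('side','s5');d=save('top','t5')
cv2.imwrite('pics/s5c.png',np.vstack([cv2.resize(x,(400,300),interpolation=cv2.INTER_CUBIC) for x in (c['image'][170:245,215:315],d['image'][165:225,210:290])]))
P=np.array([w(d,u,v,r=0) for u in range(235,285) for v in range(170,210)])
Q=P[(P[:,2]>.15)&(P[:,2]<.22)];print(len(Q),np.median(Q,0),Q.mean(0))
E
```

```text
t: 8.35
eef_pos: [0.5545, 0.0659, 0.2413]
eef_rot: [[-0.203, 0.979, -0.003], [0.979, 0.203, 0.0], [0.001, -0.003, -1.0]]
contact_force: [0.3, -0.1, 0.1]
opening: 0.0439
grasp_force: 0.0
t: 9.02
eef_pos: [0.5148, 0.2612, 0.2405]
eef_rot: [[-0.203, 0.979, -0.0], [0.979, 0.203, -0.0], [-0.0, -0.0, -1.0]]
contact_force: [-0.0, -0.7, 0.3]
opening: 0.0437
grasp_force: 0.0
121 [0.55433066 0.06671501 0.17140099] [0.55468983 0.06605134 0.17047296]
```

View pics/s5c.png

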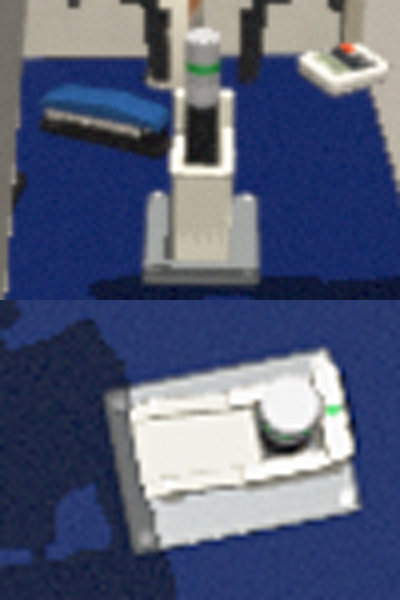

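The handle stands upright in the socket (side view 203, 75; top view 290, 405), its top measured at 171 mm against 172 mm for home, and the arm is clear.

```bash
python3 -c "
from rig import *
print(job_done())"
```

```text
the job is handed in; nothing more can be done
None
```

The otoscope handle stands upright in the dock, pressed home on its contact plate (top measured at 171 mm, 172 mm nominal), with the arm clear and the job handed in at about 9 s; no verdict was returned.

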